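Counter-hold the hidden bolt of a swing hook

ROBOT

A 6-joint arm with a two-finger parallel gripper is mounted at the origin on a cart in front of the work surface, level with it; the furniture and walls round the work are solid. World frame = base frame: x ahead of the robot, y to its left, z up, the work surface at z = 0. Lengths are in m, angles in degrees, forces in N, time in s.
With the tool pointing down it reaches from about 0.4 to 0.825 m from the base axis. Payload 7 kg.
Tool frame: the origin (TCP) lies between the finger pads, 19 mm behind the fingertips; this is the grasp point; z points along the fingers, y is the line along which they close (so a half turn about z gives the same grasp; the last joint's range is limited). The gripper opens to 88 mm and grips with 3 to 60 N. Pads are 19 mm wide; open, the fingers measure 130 mm over their backs; the gripper's body (78 mm by 193 mm) begins 47 mm behind the grasp point.
Start: joints at [-56.545, 20.546, 0.682, 0, -70.136, -16.507], TCP at [0.197, -0.646, 0.245] pointing down, gripper open.
Joint ranges: [-176.03, 176.03], [-82.01, 121.73], [-58.28, 71.71], [-173.87, 95.51], [-174.79, -0.11], [-173.66, 173.66]. Speed limits (degrees/s): [136.94, 136.94, 172.46, 180, 180, 180].

INTERFACE

Orientations are given as a 3x3 rotation matrix whose columns are the frame's x, y, z axes.
In Python, from rig import robot gives the robot as it stands. Calls block until the motion is done:
- robot.goto(position, orientation): joint-space move of the TCP to a pose.
- robot.servo_line(position, ori=None, speed=0.15): straight line of the TCP; ori=None keeps the orientation; speed is the mean speed in m/s.
- robot.movej(angles): joint-space move.
- robot.move_gripper(opening): opening from 0.0 (shut) to 1.0 (fully open); the grip force is fixed at half the most; returns when the fingers have stopped.
- robot.dwell(seconds).
- robot.ik(position, orientation): joint angles nearest the present ones, or None.
- robot.grab_frame(name): name is "side" or "top" or "wrist"; returns (picture, depth): 480x640x3 uint8, red, green, blue; 480x640 float32, m along the optical axis (not along the pixel's ray), 0 where there is no reading.
- robot.camera_info(name): a dict with "vfov" (degrees; the focal length in pixels is half the picture's height over the tangent of half this angle, whatever the lens; pixels are square), "cx", "cy" (the principal point, pixels), "view" (4x4, takes a point from world to camera coordinates); the wrist camera has in their place "T_tool_cam" (4x4, takes a point from camera to tool coordinates, whose origin is the TCP and whose axes are the flange's). Camera axes: x right, y down, z forward; pixel columns grow to the right and rows downward; lengths in m; the calibration is good to about 2 mm. The wrist camera is an equidistant fisheye: a pixel r from the principal point sees the ray r / f radians off the axis. A picture is of the moment at which its call begins: read the wrist's pose just before it. camera_info takes no time and is no camera call.
A pose or a line that the arm cannot do raises robot.Unreachable and nothing moves.
- robot.job_done(): hands the job in; it is judged then, once.
Readings, each from a call of its own:
- robot.read_t(): time.
- robot.read_qpos(): joint angles.
- robot.read_qvel(): joint speeds.
- robot.read_effort(): joint torques, N m.
- robot.read_position(): TCP position.
- robot.read_tcp_rot(): TCP orientation.
- robot.read_force(): force on the tool from outside, world axes, zero at the start.
- robot.read_ft_torque(): the same for the moment, N m.
- robot.read_grip_width(): opening from 0.0 (shut) to 1.0 (fully open).
- robot.read_finger_force(): force on a finger pad.
Only numpy, scipy, OpenCV 4.12 (cv2) and the standard library are available. Lean on these libraries where they do the work, as an engineer would, in place of code of your own. Each camera call takes 0.05 s, during which the arm holds its last target. There are 200 camera calls.

TASK

The red swing hook on the bracket has dropped because its bolt is loose. Reach down into the narrow gap behind the steel plate, grip the hidden hexagonal bolt head, turn it clockwise as seen from the robot until you feel it come to its stop (do not force it on past that), and finish still gripping it there, so that it cannot turn back while I tighten the nut on the front. Move the hook only by the bolt head, and leave the shaker, the jar and the cup where they stand.

Things in the scene. Friction and masses are not known exactly. Their poses are not given: they have to be found in the camera images.
- bracket: Fixed fixture: wooden base board 150 (x) x 140 (y) x 16 mm, origin at the centre of its underside, z up, x away from the robot's side. On it a steel plate (5 mm thick, 64 wide, rear face at x = -24, top at z = 137) and behind it a wooden panel (14 thick, 80 wide, front face at x = +24, top at z = 127). A brass bush, 17 mm in diameter, fixed to the plate, fills x = -24 to -12 mm round the bolt.
- gap (a point): Middle of the mouth of the gap above the bolt head, at (-4, 0, 137) mm in the bracket's frame. The gap between plate and panel is 48 mm wide along x (x = -24 to +24 mm) and open at the top and both sides.
- bolt_head: Dark steel hexagonal bolt head in the gap, 22 mm across flats, 16 mm thick (bracket x = -12 to +4 mm), centre = origin at (-4, 0, 115) mm in the bracket's frame. Its x is the bolt's axis, parallel to bracket x; its y is normal to a pair of flats, level while the hook hangs down (those flats upright). It turns about x without shifting.
- bolt (a joint): Turn of bolt, head and hook as one against the stop, rad: 0 on the stop, negative before it, growing clockwise seen from the robot (top of head to bracket -y, hook to +y and up). Starts with the hook hanging straight down, at -0.58 to -0.25: the unseen stop in the bush differs every time. The hook's weight (under 0.08 N m) turns it back once let go.
- hook: Red hook, a flat bar with an upturned round end, in front of the plate, fixed to the bolt and hanging from it: reaches 78 mm from the bolt's axis, 14 mm wide, with a brass nut in front. Origin on the bolt's axis; its -z axis points along the bar.
- pepper_shaker: Bystander: loose shaker with white contents, 44 mm in diameter, 90 mm tall, left of the bracket. Origin at the centre of its underside.
- spice_jar: Bystander: loose glass spice jar with a green cap, 46 mm in diameter, 106 mm tall, left of the bracket. Origin at the centre of its underside.
- espresso_cup: Bystander: loose small dark and white cup, 60 mm in diameter, 84 mm with handle, 53 mm tall, in front of the bracket on the right. Origin at the centre of its underside.
- stop (a joint): How far the unseen, springy stop in the bush has been turned by the bolt pressing on it, rad clockwise seen from the robot: 0 while the bolt is short of it, then about 0.0125 per 0.1 N m. More than 0.12 is forcing it.

How it is judged (in metres and radians):
On the way, in this order (a step that is already met when the one before it is completed fails the run):
1. the bolt head is gripped in the gap before it has been turned to its stop (contact force between the fingers and bolt_head above 5 N and distance between the grasp point and bolt_head below 0.025 m and value of joint bolt below -0.15 rad), for 0.1 s.
2. the gripped bolt is turned to its stop (contact force between the fingers and bolt_head above 5 N and value of joint bolt above -0.07 rad), for 0.2 s.
At the end, for the whole second after the job is handed in: The program ends while the fingers grip the bolt head (more than 5 N, tool point within 25 mm of its centre), the bolt stands still within 0.07 rad (4 degrees) of its stop, and nothing touches the hook (all of step 2 and distance between the grasp point and bolt_head below 0.025 m and contact force between hook and anything else below 0.5 N and angular speed of bolt_head below 0.1 rad/s); the arm keeps its last pose, push and grip.
It fails at once if the hook is pushed directly (contact force between hook and anything else above 3 N).
It fails at once if a bystander is moved more than 20 mm (distance of any of pepper_shaker, spice_jar, espresso_cup from where it was at the start of the episode above 0.02 m).
It fails at once if the bolt is forced on past its stop, turning the springy stop by more than 0.12 rad (value of joint stop above 0.12 rad).
It also fails if it takes over 35 s, if anything falls off the work surface, if the arm or the gripper's body presses on something with over 40 N, if the wrist force passes 120 N, or if a joint passes its speed limit or range.

## Working session

There is one attempt and no reset: what is moved stays moved. The work goes in short steps, each a Python script; the robot and the scene stay as the last script left them, time stands still between calls to the robot, and variables do not carry over. Pictures are saved under pics/ and viewed, at most 10 in all, crops included, and the job is handed in when it is done.

```bash
mkdir -p pics
python3 - <<'E'
from rig import robot
import cv2,numpy as np
for n in ("top","side"):
    p,d=robot.grab_frame(n); np.savez(f"{n}.npz",p=p,d=d); cv2.imwrite(f"pics/{n}0.png",p[:,:,::-1]); 
    c=robot.camera_info(n); print(n,c["vfov"],c["cx"],c["cy"],np.round(c["view"],4).tolist(), (d>0).mean())
print(robot.camera_info("wrist"),robot.read_t())
E
```

```text
top 46.85594342076908 322.14849282271035 249.77077676141263 [[0.0129, -0.9999, -0.0011, 0.0287], [-0.9991, -0.0129, -0.0413, 0.5242], [0.0413, 0.0017, -0.9991, 0.9844], [0.0, 0.0, 0.0, 1.0]] 0.9959440104166667
side 47.60549852931198 325.9097142428707 254.54281889294117 [[0.8427, -0.5383, -0.0116, -0.43], [-0.2248, -0.3321, -0.9161, 0.2431], [0.4893, 0.7746, -0.4008, 0.6018], [0.0, 0.0, 0.0, 1.0]] 0.9958756510416666
{'vfov': 65.70646984690485, 'cx': 322.27289330483444, 'cy': 240.10075358694328, 'T_tool_cam': array([[ 5.21377648e-04, -9.55247520e-01, -2.95807208e-01,
         8.06954814e-02],
       [ 9.99999796e-01,  3.88714782e-04,  5.07285508e-04,
        -9.93520254e-04],
       [-3.69598588e-04, -2.95807412e-01,  9.55247527e-01,
        -1.39708051e-01],
       [ 0.00000000e+00,  0.00000000e+00,  0.00000000e+00,
         1.00000000e+00]])} 0.1
```

View pics/top0.png

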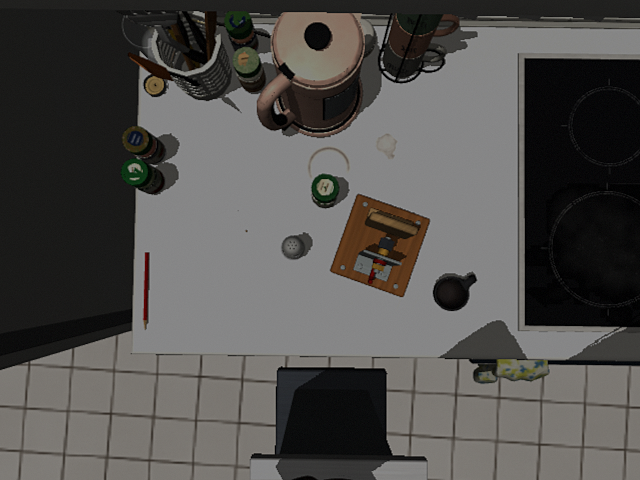

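View pics/side0.png

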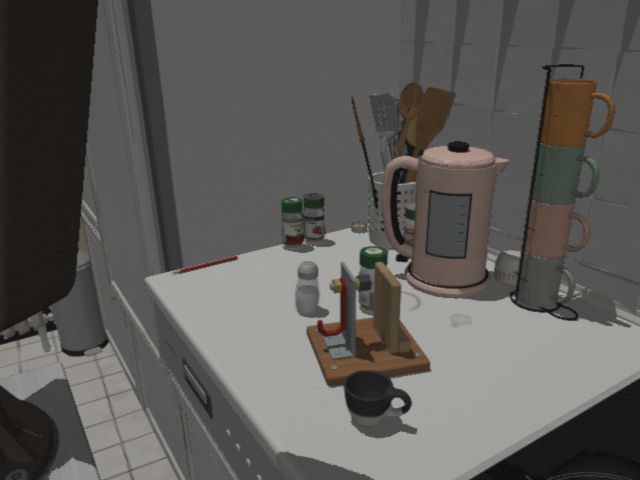

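Top view: the bracket's board spans about (358,195), (430,216), (404,297), (331,272). The bolt head is near (386,242), the hook near (377,268), the jar at (325,190), the shaker at (292,246) and the cup at (452,292). In the side view the dark bolt head is near (364,283), between the plate top (347,265) and the panel top (383,268).

```bash
cat > h.py <<'E'
import numpy as np, cv2
from rig import robot
def K(n):
    c=robot.camera_info(n); return 240/np.tan(np.radians(c["vfov"])/2),c["cx"],c["cy"],np.array(c["view"])
def ray(n,uv):
    f,cx,cy,V=K(n); R=V[:3,:3]; d=R.T@np.array([(uv[0]-cx)/f,(uv[1]-cy)/f,1]); return -R.T@V[:3,3],d
def onz(n,uv,z):
    o,d=ray(n,uv); return o+d*(z-o[2])/d[2]
def cross(uv1,n1,uv2,n2):
    o,d=ray(n1,uv1);p,e=ray(n2,uv2); s=np.linalg.lstsq(np.c_[d,-e],p-o,rcond=None)[0]
    a=o+s[0]*d;b=p+s[1]*e; return (a+b)/2,np.linalg.norm(a-b)
def cloud(n,d):
    f,cx,cy,V=K(n); v,u=np.mgrid[:480,:640]; P=np.stack([(u-cx)/f*d,(v-cy)/f*d,d],-1)
    return (P-V[:3,3])@V[:3,:3]
E
python3 - <<'E'
from h import *
for n in("top","side"):
    z=np.load(n+".npz"); p,d=z["p"],z["d"]; X=cloud(n,d)
    hsv=cv2.cvtColor(p,cv2.COLOR_RGB2HSV)
    roi=np.zeros((480,640),bool)
    if n=="top": roi[185:305,322:440]=1
    else: roi[255:385,300:432]=1
    m=((hsv[...,0]>4)&(hsv[...,0]<25)&(hsv[...,1]>90)&roi)
    hz=X[...,2]
    def rect(mm,lab):
        P=X[mm][:,:2].astype(np.float32)*1000
        (c,s,a)=cv2.minAreaRect(P); print(n,lab,mm.sum(),np.round(c,1),np.round(s,1),round(a,1),"z med",np.round(np.median(hz[mm])*1000,1))
    rect(m&(hz>.008)&(hz<.024),"board")
    rect(roi&(hz>.119)&(hz<.131)&(hsv[...,1]>70)&m,"panel top")
    rect(roi&(hz>.1315)&(hz<.145),"plate top")
    P=(roi&(hz>.09)); ; print(np.round(np.percentile(hz[P],[50,90,99]),3))
    if n=="top":
        H=np.argwhere(m); mm=(m&(hz<.03)).astype(np.uint8)
        c=max(cv2.findContours(mm,0,1)[0],key=cv2.contourArea); r=cv2.minAreaRect(cv2.convexHull(c)); B=cv2.boxPoints(r)
        Q=np.array([onz(n,b,.016) for b in B]); print("ray board",np.round(Q*1000,1).tolist(),Q.mean(0))
    cr=cv2.resize(p[195:305,325:440] if n=="top" else p[255:385,300:432],None,fx=5 if n=="top" else 4,fy=5 if n=="top" else 4,interpolation=2)
    cv2.imwrite(f"pics/{n}c.png",np.clip(cr[:,:,::-1]*1.6,0,255))
E
python3 - <<'E'
import cv2,numpy as np
a=cv2.imread("pics/topc.png");b=cv2.imread("pics/sidec.png");b=cv2.resize(b,(400,394));a=cv2.resize(a,(400,383))
cv2.imwrite("pics/both.png",np.hstack([a,b[:383]]))
E
```

```text
File "<stdin>", line 16
    P=(roi&(hz>.09)); ; print(np.round(np.percentile(hz[P],[50,90,99]),3))
                      ^
SyntaxError: invalid syntax
[ WARN:0@0.026] global loadsave.cpp:275 findDecoder imread_('pics/topc.png'): can't open/read file: check file path/integrity
[ WARN:0@0.026] global loadsave.cpp:275 findDecoder imread_('pics/sidec.png'): can't open/read file: check file path/integrity
Traceback (most recent call last):
cv2.error: OpenCV(4.12.0) /io/opencv/modules/imgproc/src/resize.cpp:4208: error: (-215:Assertion failed) !ssize.empty() in function 'resize'
```

```bash
cat > m.py <<'E'
from h import *
out=[]
for n in("top","side"):
    z=np.load(n+".npz"); p,d=z["p"],z["d"]; X=cloud(n,d); hz=X[...,2]
    hsv=cv2.cvtColor(p,cv2.COLOR_RGB2HSV)
    roi=np.zeros((480,640),bool)
    if n=="top": roi[190:302,330:434]=1
    else: roi[255:385,300:432]=1
    m=((hsv[...,0]>4)&(hsv[...,0]<25)&(hsv[...,1]>90)&roi)
    def rect(mm,lab):
        if mm.sum()<5: return print(n,lab,"few")
        P=X[mm][:,:2].astype(np.float32)*1000
        (c,s,a)=cv2.minAreaRect(P); print(n,lab,mm.sum(),np.round(c,1),np.round(s,1),round(a,1),"z med",np.round(np.median(hz[mm])*1000,1))
    rect(m&(hz>.008)&(hz<.024),"board")
    rect(roi&(hz>.119)&(hz<.131)&m,"panel top")
    rect(roi&(hz>.1315)&(hz<.145),"plate top")
    if n=="top":
        c=max(cv2.findContours((m&(hz<.03)).astype(np.uint8),0,1)[0],key=cv2.contourArea); B=cv2.boxPoints(cv2.minAreaRect(cv2.convexHull(c)))
        Q=np.array([onz(n,b,.016) for b in B]); print("ray board",np.round(B),np.round(Q*1000,1).tolist(),Q.mean(0))
    cr=p[193:305,328:438] if n=="top" else p[255:385,300:432]
    out.append(cv2.resize(np.clip(cr[:,:,::-1]*1.7,0,255),(400,400),interpolation=2))
cv2.imwrite("pics/both.png",np.hstack(out))
E
python3 m.py
```

```text
top board 4221 [533.9 -67.5] [138.7 148.7] 71.1 z med 16.2
top panel top 562 [529.8 -67.3] [79.8 85.3] 71.6 z med 126.0
top plate top 135 [527.5 -57.7] [65.1 56.4] 5.5 z med 136.8
ray board [[329. 271.]
 [357. 193.]
 [430. 219.]
 [402. 297.]] [[485.8, 22.3, 16.0], [626.4, -25.8, 16.0], [581.3, -157.4, 16.0], [441.2, -108.7, 16.0]] [ 0.533678   -0.06739568  0.016     ]
side board 3444 [532.1 -70.6] [139.1 148.1] 71.3 z med 17.6
side panel top 101 [534.3 -62.1] [62.7 80.8] 51.6 z med 124.0
side plate top 130 [508.1 -60.4] [63.3  5. ] 71.9 z med 137.2[ WARN:0@0.808] global loadsave.cpp:1063 imwrite_ Unsupported depth image for selected encoder is fallbacked to CV_8U.
```

View pics/both.png

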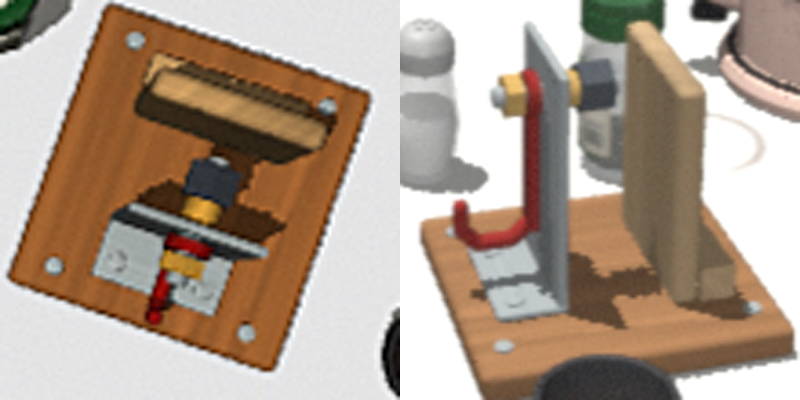

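Both crops agree. Top: hex head at about (387,243), between the plate and the panel. Side: head at about (363,282), hook hanging straight down. Next I triangulate the head as a check, plan the IK and do the free-air baseline.

```bash
cat >> h.py <<'E'
from scipy.spatial.transform import Rotation as Ro
C=np.array([.5333,-.0683,0]); yaw=np.radians(-18.7)
B=Ro.from_euler('z',yaw).as_matrix(); bx=B[:,0]
HEAD=C+B@np.array([-.003,0,.115])
def ori(th,s): # th rad clockwise
    y=s*B[:,1]; z=np.array([0,0,-1.]); R=np.c_[np.cross(y,z),y,z]
    return Ro.from_rotvec(bx*th).as_matrix()@R
E
python3 - <<'E'
from h import *
print("head pred",HEAD,"measured",cross((386.6,243.4),"top",(363.4,282.3),"side"))
for n,r in(("top",(slice(190,302),slice(330,434))),("side",(slice(270,297),slice(352,374)))): 
    z=np.load(n+".npz");X=cloud(n,z["d"])[r].reshape(-1,3);p=z["p"][r].reshape(-1,3).astype(int)
    L=(X-C)@B
    m=(abs(L[:,0]+.004)<.016)&(abs(L[:,1])<.02)&(abs(L[:,2]-.115)<.02)&(p.max(1)<75)
    print(n,m.sum(),np.round(np.percentile(L[m],[2,50,98],axis=0)*1000,1).tolist())
for s in(1,-1):
    for dz in(.12,0):
        for th in(-.1,0,.35,.7):
            q=robot.ik(HEAD+[0,0,dz],ori(th,s)); print(s,dz,th,None if q is None else np.round(q,1))
print(robot.read_force(),robot.read_ft_torque(),robot.read_t())
E
```

```text
head pred [ 0.53045837 -0.06733816  0.115     ] measured (array([ 0.53085877, -0.06801325,  0.11732455]), np.float64(0.0001143386921880313))
top 172 [[-15.6, -10.1, 113.6], [-3.7, 1.1, 123.8], [7.2, 11.2, 128.9]]
side 185 [[-11.2, -12.5, 109.3], [-3.7, -8.8, 121.5], [4.9, 0.4, 128.8]]
1 0.12 -0.1 [  17.1    8.6  -19.2    5.1  -65.6 -128. ]
1 0.12 0 [  13.8    7.8  -17.9    0.   -64.4 -122.5]
1 0.12 0.35 [  -0.6    7.7  -12.2  -21.   -65.2 -100. ]
1 0.12 0.7 [-16.8  12.1  -7.6 -42.1 -73.9 -78.4]
1 0 -0.1 [  17.    15.4  -28.4    6.1  -49.7 -129.8]
1 0 0 [  13.8   14.6  -26.8    0.   -48.6 -122.5]
1 0 0.35 [ -1.1  15.1 -19.3 -24.5 -52.  -93. ]
1 0 0.7 [-17.7  20.7 -13.1 -45.7 -64.3 -67.3]
-1 0.12 -0.1 [ 17.1   8.6 -19.2   5.1 -65.6  52. ]
-1 0.12 0 [ 13.8   7.8 -17.9   0.  -64.4  57.5]
-1 0.12 0.35 [ -0.6   7.7 -12.2 -21.  -65.2  80. ]
-1 0.12 0.7 [-16.8  12.1  -7.6 -42.1 -73.9 101.6]
-1 0 -0.1 [ 17.   15.4 -28.4   6.1 -49.7  50.2]
-1 0 0 [ 13.8  14.6 -26.8   0.  -48.6  57.5]
-1 0 0.35 [ -1.1  15.1 -19.3 -24.5 -52.   87. ]
-1 0 0.7 [-17.7  20.7 -13.1 -45.7 -64.3 112.7]
[0.81113992 0.12687514 0.70377916] [ 0.05091845 -0.05833716  0.06966223] 0.1
```

```bash
cat >> h.py <<'E'
def ft(k=8):
    F=[];M=[]
    for _ in range(k): F.append(robot.read_force());M.append(robot.read_ft_torque());robot.dwell(.01)
    return np.r_[np.mean(F,0)@B,np.mean(M,0)@B]   # bracket axes
E
python3 - <<'E'
from h import *
up=HEAD+[0,0,.12]
robot.goto(up,ori(0,-1)); robot.dwell(.2); robot.move_gripper(.6)
T=[];W=[]
for th in(0,.2,.4,.6):
    if th: robot.servo_line(up,ori(th,-1),speed=.1)
    robot.dwell(.15); w=ft(); T.append(th);W.append(w); print(th,np.round(w,3),robot.read_t())
np.savez("base.npz",T=T,W=W)
robot.goto(up,ori(0,-1)); print(np.round(robot.read_position()-up,4),robot.read_t(),robot.read_grip_width())
p,d=robot.grab_frame("wrist"); cv2.imwrite("pics/w1.png",np.clip(p[:,:,::-1]*1.6,0,255).astype(np.uint8))
E
```

```text
0 [ 0.023 -0.018 -0.214 -0.109  0.13  -0.018] 3.6833
0.2 [ 0.348  0.086 -0.055 -0.755  0.137  0.007] 4.25
0.4 [ 0.291  0.233  0.248 -1.375  0.13   0.002] 4.8167
0.6 [-0.263  0.283  0.039 -1.967  0.103 -0.009] 5.3833
[-0.0001  0.0017  0.0002] 6.0667 0.5972644345040422
```

View pics/w1.png

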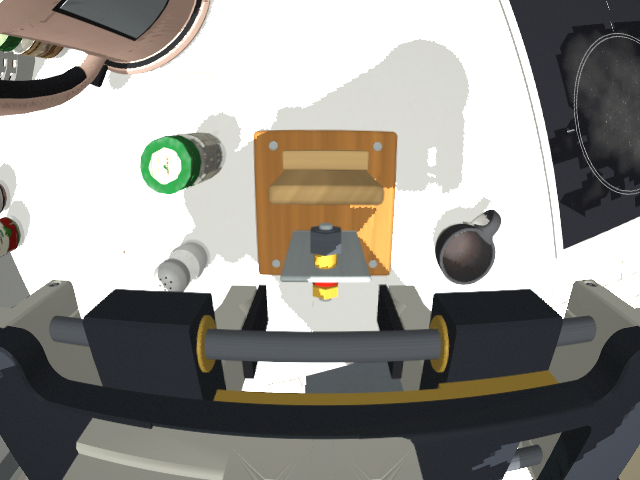

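The wrist view shows the head at (325,238), centred between the fingers (midline at about x = 322). The gap is clear, and the ray agrees with the estimate to about 1 mm. Descending and gripping.

Run:
```python
from h import *
robot.dwell(.2); w0=ft()
robot.servo_line(HEAD,speed=.1); robot.dwell(.15)
w=ft(); print(np.round(w-w0,3),np.round((robot.read_position()-HEAD)@B*1000,1))
if np.abs(w-w0)[:3].max()<4:
    robot.move_gripper(0.0); robot.dwell(.3); w=ft()
    print(np.round(w-w0,3),robot.read_grip_width()*88,robot.read_finger_force(),np.round((robot.read_position()-HEAD)@B*1000,1))
print(robot.read_t()); np.save("w0.npy",w)
```

```text
[-0.314  0.109  0.017  0.013  0.003 -0.001] [0.2 0.1 0.5]
[ 1.108e+00 -4.026e+00  4.380e-01 -1.510e+00 -4.150e-01 -3.000e-03] 21.44803363449843 29.999848162697162 [-0.1 -0.3 -0. ]
8.925
```

Run:
```python
from h import *
w0=np.load("w0.npy")
for dy in(-.0007,.0004):
    robot.servo_line(HEAD+B[:,1]*dy,ori(0,-1),speed=.01); robot.dwell(.2); w=ft()
    print(dy,np.round(w-w0,3),"L",(w-w0)[3]/(w-w0)[1],robot.read_grip_width()*88,np.round((robot.read_position()-HEAD)@B*1000,1),robot.read_t())
```

```text
-0.0007 [-1.883  4.943  0.263  1.817  0.665  0.01 ] L 0.3675156171122145 22.029682946450965 [ 0.  -0.4 -0. ] 9.4417
0.0004 [-1.710e-01 -1.149e+00 -1.260e-01 -3.690e-01 -5.000e-02 -1.000e-03] L 0.3213786482546898 21.70297403977772 [-0.  -0.2 -0. ] 9.9667
```

The moment reference sits about 0.365 m up the tool axis, so I can compute the couple about the bolt. Now turning in small steps, with lateral forces nulled and a torque stop.

```bash
cat > turn.py <<'E'
from h import *
b=np.load("base.npz"); pf=[np.polyfit(b["T"],b["W"][:,i],2) for i in range(6)]
def couple(th):
    w=ft(); d=w-np.array([np.polyval(p,th) for p in pf]); tz=B.T@ori(th,-1)[:,2]
    return d[:3], d[3]-.365*np.cross(tz,d[:3])[0]
E
python3 - <<'E'
from turn import *
off=np.array([0,-.0005,0.]); log=[]; th=0
while th<.66:
    robot.servo_line(HEAD+B@off,ori(th,-1),speed=.05); robot.dwell(.1)
    F,m=couple(th); log.append(m)
    print(round(th,2),np.round(F,1),"couple",round(m,3),"w",round(robot.read_grip_width()*88,2),"off",np.round(off*1000,1),round(robot.read_t(),2))
    if m-log[0]<-.28 or np.abs(F).max()>20: break
    off[1:]=np.clip(off[1:]+F[1:]*[1,1]*4e-5,-.004,.004)
    th+=.08 if th<.1 else .03
np.savez("st.npz",th=th,off=off)
p,d=robot.grab_frame("side"); cv2.imwrite("pics/s2.png",np.clip(cv2.resize(p[240:400,290:450],(600,600),interpolation=2)[:,:,::-1].astype(int)*2,0,255).astype(np.uint8))
E
```

```text
0 [-0.2 -0.9  0.4] couple 0.107 w 21.7 off [ 0.  -0.5  0. ] 10.38
0.08 [-0.8  0.7  0. ] couple -0.037 w 21.75 off [ 0.  -0.5  0. ] 10.8
0.16 [-0.9  0.4  0.1] couple 0.047 w 21.66 off [ 0.  -0.5  0. ] 11.22
0.19 [-0.3  0.8 -0.6] couple -0.072 w 21.51 off [ 0.  -0.5  0. ] 11.63
0.22 [-0.7  1.  -0.6] couple 0.03 w 21.63 off [ 0.  -0.5 -0. ] 12.05
0.25 [-0.9  1.   0.3] couple -0.048 w 21.81 off [ 0.  -0.4 -0. ] 12.47
0.28 [-0.9  0.7  0.1] couple 0.007 w 21.52 off [ 0.  -0.4 -0. ] 12.88
0.31 [-0.9  0.7 -0.1] couple -0.074 w 21.58 off [ 0.  -0.4 -0. ] 13.3
0.34 [-0.9  0.2  0.4] couple -0.071 w 21.48 off [ 0.  -0.3 -0. ] 13.72
0.37 [-0.7 -0.1  0.2] couple -0.135 w 21.78 off [ 0.  -0.3 -0. ] 14.13
0.4 [-0.5 -0.4 -0.2] couple -0.215 w 21.66 off [ 0.  -0.3  0. ] 14.55
```

View pics/s2.png

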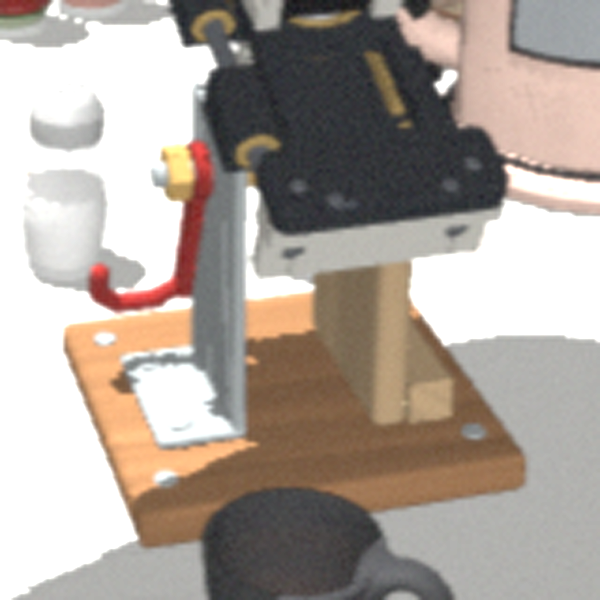

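The hook has swung to +y by about the gripped angle, with the bolt still held. The couple is beginning to rise, so I continue in finer steps with more averaging.

```bash
sed -i 's/w=ft()/w=ft(25)/' turn.py
python3 - <<'E'
from turn import *
s=np.load("st.npz"); th=float(s["th"]); off=s["off"]; n=0
print("start",th)
while th<.66:
    robot.servo_line(HEAD+B@off,ori(th,-1),speed=.05); robot.dwell(.15)
    F,m=couple(th); R=robot.read_tcp_rot(); act=np.arctan2(-(R[:,1]*-1)@[0,0,-1],(R[:,1]*-1)@B[:,1])
    print(round(th,3),"act",round(act,4),np.round(F,1),"couple",round(m,3),"w",round(robot.read_grip_width()*88,2),round(robot.read_t(),2))
    if m<-.33: break
    th+=.015; n+=1
    if n>7: break
np.savez("st.npz",th=th,off=off)
E
```

```text
start 0.40000000000000013
0.4 act 0.4 [-0.8 -0.8 -0.3] couple -0.235 w 21.79 15.21
0.415 act 0.4148 [-0.9 -0.8 -0.5] couple -0.323 w 21.64 15.82
0.43 act 0.4298 [-1.  -0.9 -0.4] couple -0.456 w 21.82 16.43
```

The slope now matches the stop's 8 N·m/rad, so the bolt is on its stop and has deflected it by about 0.05 rad. I ease back slightly to a light push, check, and hand in while still gripping.

Run:
```python
from turn import *
off=np.load("st.npz")["off"]; th=.415
robot.servo_line(HEAD+B@off,ori(th,-1),speed=.05); robot.dwell(.3)
F,m=couple(th); f=robot.read_finger_force(); print(F,m,f,robot.read_grip_width()*88,np.round((robot.read_position()-HEAD)@B*1000,1),robot.read_t())
if -.5<m<-.15 and f>10: print(robot.job_done())
```

```text
[-1.05111548 -1.1098577  -0.50113116] -0.37179690931817255 30.00003014925568 21.68824311196571 [-0.  -0.3 -0. ] 17.1833
the job is handed in; nothing more can be done
None
```

The bolt head is turned clockwise about 0.415 rad onto its stop and still gripped there at 30 N, pressing lightly at about 0.37 N·m (roughly 0.04 rad on the stop); the job was handed in at 17 s, and no verdict came back.

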